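# Find the full sample pot by its weight

## Task

Tip the bin of the bench unit out; of the three like sample pots in it one still holds its ore core and two came back empty, and only their weight in the hand tells which. Set the full pot down gently, upright in the middle of the balance pan, and put the two empty ones in the wire returns basket; leave the other things on the worktop where they are.

Things in the scene. Friction and masses are not known exactly. Their poses are not given: they have to be found in the camera images.
- bin_unit: grey bench-top tip-out bin unit, 85 mm deep (x), 316 mm wide (y), 102 mm high, fixed to the worktop; origin at the centre of its underside, x points away from its front (the bin opens to -x), y along its width, z up
- bin_pivot (a point): middle of the pivot line about which the bin tips, 20 mm above the worktop, 22 mm behind the unit's front; axes as the unit's, the pivot line runs along y. With the bin shut, its inner floor lies 3 mm above this line, from 19 mm before to 37 mm behind it
- bin (a joint): tipping angle of the bin: 0 shut (the unit's roof, top 102 mm up, then covers the pots but for a 28 mm gap in front), 0.50 rad fully tipped out towards the robot (its stop); a stiff pivot, it stays where it is left. Three compartments side by side along y, each 98 mm wide and 56 mm front to back, one pot standing in each; front panel 77 mm high, back wall 45 mm, partitions 55 mm
- bin_handle (a point): middle of the bin's bow handle: a round steel bar 8 mm thick, straight for 94 mm along y, 35 mm before the bin's front panel and, with the bin shut, 94 mm above the worktop and 57 mm before, 74 mm above the pivot line; it moves and turns with the bin (axes as the unit's when shut)
- pot_1: round opaque white sample pot with a ribbed grey screw lid (fixed on), 40 mm across the lid, 38 mm across the body, 62 mm high; origin at the centre of its underside, z along its axis towards the lid. The three pots look alike; an empty one weighs about 50 g, the full one about 240 g
- pot_2: the same as pot_1
- pot_3: the same as pot_1
- balance: white bench balance, 160 mm deep (x) and 124 mm wide (y), fixed; origin at the centre of its underside, its display towards -x, z up
- pan (a point): centre of the top face of the balance's round steel pan, 100 mm across, 48 mm above the worktop; z up
- basket: open wire returns basket, inside 147 mm (x) by 117 mm (y), rim 63 mm above the worktop, floor 5 mm above it, fixed; origin at the centre of its underside, z up
- bottle: amber dropper bottle 39 mm across and 104 mm high standing behind the bin unit, loose; origin at the centre of its underside
- spot_plate: white porcelain plate with twelve wells, 119x89x12 mm, lying on the notebook, loose; origin at the centre of its underside
- mortar: white porcelain mortar, 116x109x54 mm, standing to the right of the bin unit, loose; origin at the centre of its underside
- streak_block: cream unglazed streak block, 68x140x44 mm, standing behind the bottle, loose; origin at the centre of its underside
- tweezers: flat steel tweezers, 15x104x10 mm, lying on the notebook, loose; origin under their middle

How it is judged (in metres and radians):
On the way:
1. the bin is tipped out (beyond 0.3 rad) (value of joint bin above 0.3 rad), for 0.1 s.
At the end, for the whole second after the job is handed in: The full pot upright (within 0.15 rad) on the balance pan, its axis within 33 mm of the pan's centre, underside on the pan within 4 mm, the pan bearing its weight (over 1.2 N); both empty pots inside the basket, undersides below its rim; all pots at rest (((contact force between pot_1 and balance above 1.2 N and angle between pot_1's own z axis and vertical below 0.15 rad and horizontal distance between pot_1 and pan below 0.033 m and z of pot_1 in the frame of pan between -0.004 and 0.004 m and x of pot_2 in the frame of basket between -0.073 and 0.073 m and y of pot_2 in the frame of basket between -0.058 and 0.058 m and z of pot_2 in the frame of basket between 0 and 0.062 m and x of pot_3 in the frame of basket between -0.073 and 0.073 m and y of pot_3 in the frame of basket between -0.058 and 0.058 m and z of pot_3 in the frame of basket between 0 and 0.062 m) or (contact force between pot_2 and balance above 1.2 N and angle between pot_2's own z axis and vertical below 0.15 rad and horizontal distance between pot_2 and pan below 0.033 m and z of pot_2 in the frame of pan between -0.004 and 0.004 m and x of pot_1 in the frame of basket between -0.073 and 0.073 m and y of pot_1 in the frame of basket between -0.058 and 0.058 m and z of pot_1 in the frame of basket between 0 and 0.062 m and x of pot_3 in the frame of basket between -0.073 and 0.073 m and y of pot_3 in the frame of basket between -0.058 and 0.058 m and z of pot_3 in the frame of basket between 0 and 0.062 m) or (contact force between pot_3 and balance above 1.2 N and angle between pot_3's own z axis and vertical below 0.15 rad and horizontal distance between pot_3 and pan below 0.033 m and z of pot_3 in the frame of pan between -0.004 and 0.004 m and x of pot_1 in the frame of basket between -0.073 and 0.073 m and y of pot_1 in the frame of basket between -0.058 and 0.058 m and z of pot_1 in the frame of basket between 0 and 0.062 m and x of pot_2 in the frame of basket between -0.073 and 0.073 m and y of pot_2 in the frame of basket between -0.058 and 0.058 m and z of pot_2 in the frame of basket between 0 and 0.062 m)) and linear speed of each of pot_1, pot_2, pot_3 below 0.03 m/s); the robot touches nothing.
It fails at once if something strikes or presses the balance with more than 40 N (contact force between anything else and balance above 40 N).
It fails at once if the dropper bottle, spot plate, mortar, streak block or tweezers moved by more than 25 mm (distance of any of bottle, spot_plate, mortar, streak_block, tweezers from where it was at the start of the episode above 0.025 m).
It also fails if it takes over 72 s, if anything falls off the work surface, if the arm or the gripper's body presses on something with over 40 N, if the wrist force passes 120 N, or if a joint passes its speed limit or range.

## Robot

A 6-joint arm with a two-finger parallel gripper is mounted at the origin on a cart in front of the work surface, level with it; the furniture and walls round the work are solid. World frame = base frame: x ahead of the robot, y to its left, z up, the work surface at z = 0. Lengths are in mm, angles in rad, forces in N, time in s.
With the tool pointing down it reaches from about 350 to 925 mm from the base axis. Payload 6.4 kg.
Tool frame: the origin (TCP) lies midway between the tips of the shut fingers; the grasp point (between the pads) lies robot.tcp_to_grasp behind it (robot.tcp_to_grasp is the distance from the TCP to the grasp point, in mm); z points along the fingers, y is the direction in which the jaws open and shut (so a half turn about z gives the same grasp; the last joint's range is limited). The gripper opens to 85 mm and grips with 20 to 120 N. Pads are 22 mm wide; open, the fingers measure 114 mm over their backs; the gripper's body (76 mm by 85 mm) begins 54 mm behind the grasp point. The pads swing forward as they close: fully open they stand 13 mm farther back than shut.
Start: joints at [-1.413, 0.245, 1.558, -0, 1.339, -0.174], TCP at [211.74, -614.557, 231.29] pointing down, gripper open.
Joint ranges: [-3.13, 3.13], [-1.02, 2.26], [0.13, 2.54], [-0.95, 4.09], [0.21, 2.88], [-2.74, 2.74]. Speed limits (rad/s): [2.57, 2.57, 3.14, 3.14, 3.14, 3.14].

## Interface

Orientations are given as a unit quaternion [w, x, y, z].
In Python, from plant import robot gives the robot as it stands.
- The arm moves only by the tool move_arm, never from a script. Its argument "deltas" is a list that holds one entry, the list of rows, each a list of 5 numbers: the finger opening in mm, from 0 to 85.4, then the shift along the tool's x, y, z in mm, then the turn about the tool's z in rad. In form: [[[jaw, tx, ty, tz, spin], ...]]. A call has 1 to 8 rows; each row shifts and turns the pose as measured when the row begins, along the tool's axes as they then stand; what a row does not reach is not made up. A row lasts 1/8 s, in which the tool goes at most 62.5 mm and 10.7 degrees, less where a joint would pass 70% of its speed; a pose out of reach is approached as far as the arm can. A call with a gripper value outside its range is refused whole. The fingers move at their own pace and stop on an object; the grip force is fixed at half the most. Time passes only in rows, so rows that do not move let the fingers close. It gives the time, the measured TCP pose, the force and the opening at its end, in the units of the state.
- robot.get_obs(): the state, without advancing time (a new reading comes with each control period).
- robot.get_image(name): name is "side" or "top"; returns a dict with "img" (420x560x3 uint8, red, green, blue), "K" (3x3 intrinsics, pixels), "cam_to_world" (4x4, takes a point from camera to world coordinates). Camera axes: x right, y down, z forward; pixel columns grow to the right and rows downward; lengths in mm; the calibration is good to about 2 mm. A picture is of the moment at which its call begins. There is no depth.
- robot.close_job(): hands the job in, once; it reports no verdict.
The state is a dict: "time": time; "joints": joint angles; "qd": joint speeds; "joint_torque": joint torques, N m; "eef_pos": TCP position; "orientation": TCP orientation; "contact_force": force on the tool from outside, world axes, zero at the start; "moment": the same for the moment, N m; "width": finger opening in mm.
Only numpy, scipy, OpenCV 4.12 (cv2) and the standard library are available. Lean on these libraries where they do the work, as an engineer would, in place of code of your own. Each camera call takes 0.05 s, during which the arm holds its last target.

## Working session

There is one attempt and no reset: what is moved stays moved. The work goes in short steps, Python scripts to look and compute and a tool call to move; the robot and the scene stay as the last step left them, time stands still between calls to the robot, and variables do not carry over. Pictures are saved under pics/ and viewed, and the job is handed in when it is done.

Besides the shell and the picture viewer there is one more tool, called after "Emit:" by a JSON object that holds its "fn" and its "kwargs". move_arm: Moves the arm, as the interface text tells. Its arguments: {"type":"object","properties":{"deltas":{"type":"array","items":{"type":"array","items":{"type":"array","items":{"type":"number"}}}}},"required":["deltas"]}

```bash
mkdir -p pics; ls; python3 - <<'E'
from plant import robot
import cv2
o=robot.get_obs();print(o, robot.tcp_to_grasp)
for n in("side","top"):
    r=robot.get_image(n);cv2.imwrite(f"pics/{n}0.png",r["img"][:,:,::-1]);print(n,r["K"],r["cam_to_world"])
E
```

```text
pics
{'time': 0.0, 'joints': array([-1.41308549e+00,  2.45814773e-01,  1.55903740e+00,  2.42807396e-05,
        1.33866391e+00, -1.74107303e-01]), 'qd': array([ 0.00023404, -0.00027153, -0.00026442, -0.00208357, -0.00021836,
       -0.00025216]), 'joint_torque': array([ 3.08379254e-03, -4.29508531e+01, -3.26126468e+01,  4.54328006e-05,
        5.39296845e-03,  7.25802948e-06]), 'eef_pos': array([ 211.66357886, -613.98200014,  230.16728772]), 'orientation': array([-9.61583623e-04,  9.86268638e-01,  1.65146142e-01,  1.96959118e-05]), 'contact_force': array([ 0.24844783,  0.47741473, -0.11553454]), 'moment': array([ 0.03119127,  0.00557974, -0.00178675]), 'width': 85.77973658390763} 18.700000000000003
side [[405.83260015   0.         273.956927  ]
 [  0.         405.83260015 206.61322283]
 [  0.           0.           1.        ]] [[ 9.71156937e-01 -1.12725036e-01  2.10112517e-01  3.31254779e+02]
 [-2.37765408e-01 -5.24117925e-01  8.17782374e-01 -1.04351453e+03]
 [ 1.79391893e-02 -8.44152514e-01 -5.35802873e-01  7.38221362e+02]
 [ 0.00000000e+00  0.00000000e+00  0.00000000e+00  1.00000000e+00]]
top [[406.36830324   0.         284.80069848]
 [  0.         406.36830324 202.07164319]
 [  0.           0.           1.        ]] [[-2.07089846e-02 -9.98547391e-01  4.97417858e-02  5.31855857e+02]
 [-9.99783647e-01  2.07802783e-02  9.16504379e-04 -7.45401637e+01]
 [-1.94882121e-03 -4.97120441e-02 -9.98761691e-01  1.37378789e+03]
 [ 0.00000000e+00  0.00000000e+00  0.00000000e+00  1.00000000e+00]]
```

View pics/side0.png

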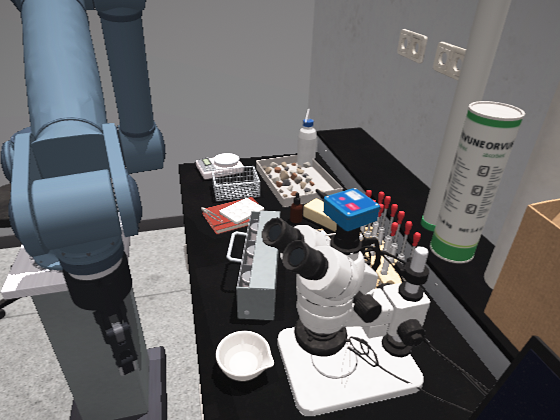

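View pics/top0.png

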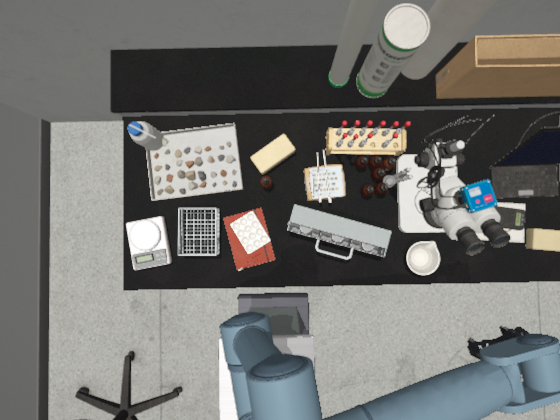

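The side view shows the bin unit at about (258,265) with its handle at (235,247), the mortar at (244,356), the basket at (236,182) and the balance at (226,162). The top view shows the unit at about (338,232) with its handle at (334,250), the basket at (199,232) and the pan at (145,235). I'll zoom in.

```bash
python3 - <<'E'
import cv2
t=cv2.imread("pics/top0.png");s=cv2.imread("pics/side0.png")
cv2.imwrite("pics/t1.png",cv2.resize(t[190:275,280:400],None,fx=6,fy=6,interpolation=cv2.INTER_CUBIC))
cv2.imwrite("pics/t2.png",cv2.resize(t[190:290,115:275],None,fx=5,fy=5,interpolation=cv2.INTER_CUBIC))
cv2.imwrite("pics/s1.png",cv2.resize(s[200:325,215:300],None,fx=4.7,fy=4.7,interpolation=cv2.INTER_CUBIC))
E
```

```text
(no output)
```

View pics/t1.png

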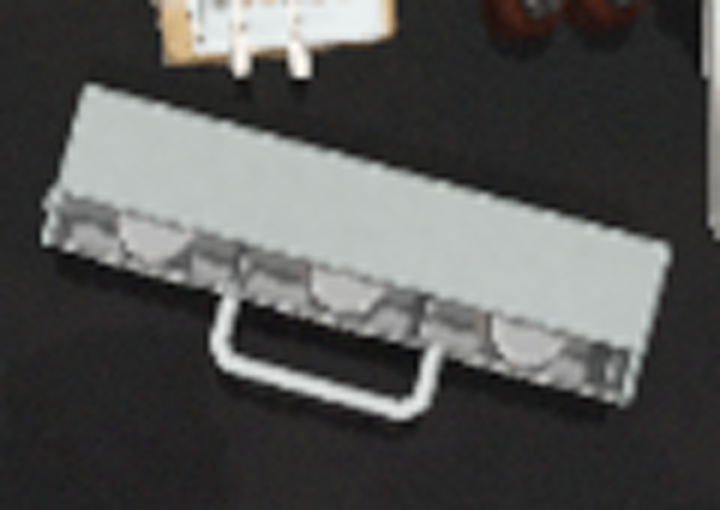

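View pics/t2.png

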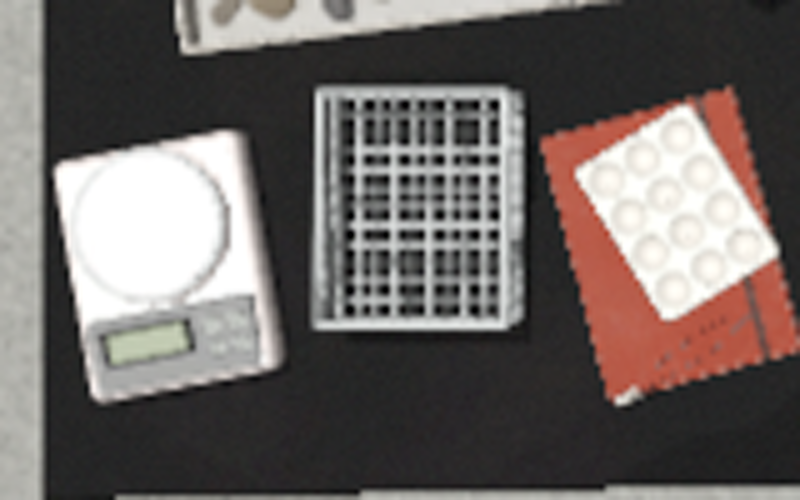

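View pics/s1.png

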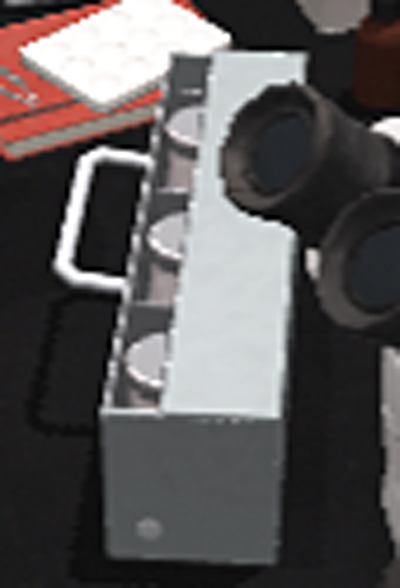

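```bash
cat > h.py <<'E'
import numpy as np
CAL={"side":(np.array([[405.83260015,0,273.956927],[0,405.83260015,206.61322283],[0,0,1]]),np.array([[9.71156937e-01,-1.12725036e-01,2.10112517e-01,3.31254779e+02],[-2.37765408e-01,-5.24117925e-01,8.17782374e-01,-1.04351453e+03],[1.79391893e-02,-8.44152514e-01,-5.35802873e-01,7.38221362e+02]])),
"top":(np.array([[406.36830324,0,284.80069848],[0,406.36830324,202.07164319],[0,0,1]]),np.array([[-2.07089846e-02,-9.98547391e-01,4.97417858e-02,5.31855857e+02],[-9.99783647e-01,2.07802783e-02,9.16504379e-04,-7.45401637e+01],[-1.94882121e-03,-4.97120441e-02,-9.98761691e-01,1.37378789e+03]]))}
def ray(cam,u,v):
    K,T=CAL[cam];d=T[:,:3]@np.linalg.solve(K,[u,v,1]);return T[:,3],d
def at(cam,u,v,z):
    c,d=ray(cam,u,v);return c+d*(z-c[2])/d[2]
def proj(cam,p):
    K,T=CAL[cam];q=K@(T[:,:3].T@(np.asarray(p,float)-T[:,3]));return q[:2]/q[2]
def crop(u,v,x0,y0,f): return x0+(u+.5)/f-.5, y0+(v+.5)/f-.5
E
python3 - <<'E'
from h import *
c1=lambda u,v,z:at("top",*crop(u,v,280,190,6),z)
c2=lambda u,v,z:at("top",*crop(u,v,115,190,5),z)
np.set_printoptions(precision=1,suppress=True)
bl,br,fr,fl=[c1(*p,102) for p in [(90,87),(670,245),(637,352),(58,192)]]
print("roof",bl,br,fr,fl,"widths",np.linalg.norm(bl-br),np.linalg.norm(bl-fl),np.linalg.norm(br-fr))
yv=(bl-br)[:2];print("yaw from back edge",np.arctan2(-yv[0],yv[1]), "front",np.arctan2(-(fl-fr)[0],(fl-fr)[1]))
for p in [(232,362),(400,411),(314,386)]: print("handle",c1(*p,96))
s1=lambda u,v,z:at("side",*crop(u,v,215,200,4.7),z)
print("handle side",s1(88,163,94),s1(67,270,94),s1(77,217,94))
for p in [(172,53),(306,54),(285,414),(163,414)]:print("roof side",s1(*p,102))
for p in [(153,225),(74,225),(229,225),(153,150),(153,302)]:print("pan",c2(*p,48))
for p in [(317,90),(504,90),(504,328),(315,328),(409,208)]:print("basket rim",c2(*p,63))
E
```

```text
roof [ 588.2 -103.9  102. ] [ 499.7 -403.7  102. ] [ 444.7 -384.7  102. ] [533.9 -86.  102. ] widths 312.62022827647957 57.25822120040178 58.21847722281536
yaw from back edge -0.28709769681827985 front -0.29007233284805295
handle [ 443.4 -174.9   96. ]
handle [ 416.2 -261.8   96. ]
handle [ 430.1 -217.3   96. ]
handle side [ 445.1 -171.2   94. ] [ 419.7 -262.6   94. ] [ 431.6 -219.1   94. ]
roof side [511.4 -80.9 102. ]
roof side [591.2 -99.3 102. ]
roof side [ 503.5 -400.1  102. ]
roof side [ 447.2 -387.5  102. ]
pan [501.3 383.3  48. ]
pan [502.4 434.8  48. ]
pan [500.3 333.8  48. ]
pan [550.1 383.1  48. ]
pan [451.4 383.5  48. ]
basket rim [586.4 271.8  63. ]
basket rim [583.9 151.   63. ]
basket rim [431.1 152.9  63. ]
basket rim [433.6 274.3  63. ]
basket rim [509.2 213.2  63. ]
```

```bash
cat >> h.py <<'E'
np.set_printoptions(precision=1,suppress=True)
def yaw_y(q):
    from scipy.spatial.transform import Rotation as R
    M=R.from_quat([q[1],q[2],q[3],q[0]]).as_matrix();return np.arctan2(M[1,1],M[0,1])
def plan(target,yaw,n,jaw):
    """straight move, yaw = world angle of tool y axis; prints rows"""
    from plant import robot
    o=robot.get_obs();p=o["eef_pos"];y=yaw_y(o["orientation"])
    dy=(yaw-y+np.pi)%(2*np.pi)-np.pi
    if abs(abs(dy)-np.pi/2)<.01 or True: pass
    d=(np.asarray(target,float)-p)/n
    print("t",o["time"],"pos",p,"yaw %.3f"%y,"w %.1f"%o["width"],"F",o["contact_force"],"dyaw %.3f"%dy,"j6 %.2f"%o["joints"][5])
    rows=[]
    for i in range(n):
        a=y+dy*i/n; ty=np.array([np.cos(a),np.sin(a)]); tx=np.array([-ty[1],ty[0]])
        # tool z down: x = y cross z
        tx=np.array([ty[1]*-1,ty[0]]) # (y x z) with z=(0,0,-1)= (-ty_y, ty_x)
        rows.append([jaw,round(float(d[:2]@tx)),round(float(d[:2]@ty)),round(-d[2]),round(-dy/n,2)])
    print(rows)
E
python3 -c "
from h import *
plan([430.5,-218.5,200],-.287,8,26)"
```

```text
t 0.1 pos [ 211.6 -614.   230.3] yaw -1.239 w 85.3 F [-0.4  0.2 -0.2] dyaw 0.952 j6 -0.17
[[26, 42, -38, 4, np.float64(-0.12)], [26, 46, -33, 4, np.float64(-0.12)], [26, 50, -27, 4, np.float64(-0.12)], [26, 53, -21, 4, np.float64(-0.12)], [26, 55, -14, 4, np.float64(-0.12)], [26, 56, -8, 4, np.float64(-0.12)], [26, 56, -1, 4, np.float64(-0.12)], [26, 56, 6, 4, np.float64(-0.12)]]
```

Emit:
{"fn": "move_arm", "kwargs": {"deltas": [[[26,42,-38,4,-0.12],[26,46,-33,4,-0.12],[26,50,-27,4,-0.12],[26,53,-21,4,-0.12],[26,55,-14,4,-0.12],[26,56,-8,4,-0.12],[26,56,-1,4,-0.12],[26,56,6,4,-0.12]]]}}

```text
time: 1.1
eef_pos: [428.0, -204.0, 195.2]
orientation: [-0.002, 0.791, 0.611, 0.001]
contact_force: [0.9, -0.0, -0.0]
width: 25.8
```

```bash
python3 -c "
from h import *
plan([430.5,-218.5,135],-.287,5,26)"
```

```text
t 1.1 pos [ 428.  -204.   195.2] yaw -0.255 w 25.8 F [ 0.9 -0.  -0. ] dyaw -0.032 j6 -0.43
[[26, -3, 1, 12, np.float64(0.01)], [26, -3, 1, 12, np.float64(0.01)], [26, -3, 1, 12, np.float64(0.01)], [26, -3, 1, 12, np.float64(0.01)], [26, -3, 1, 12, np.float64(0.01)]]
```

Emit:
{"fn": "move_arm", "kwargs": {"deltas": [[[26,-5,1,15,0.01],[26,-5,1,15,0.01],[26,-4,1,15,0.01],[26,0,0,10,0],[26,0,0,0,0]]]}}

```text
time: 1.72
eef_pos: [426.2, -217.4, 135.2]
orientation: [-0.004, 0.801, 0.599, 0.001]
contact_force: [-0.2, 0.3, 0.0]
width: 25.7
```

```bash
python3 - <<'E'
from h import *
from plant import robot
import cv2
plan([430.5,-218.5,80],-.287,4,26)
r=robot.get_image("side")["img"][:,:,::-1];cv2.imwrite("pics/s2.png",cv2.resize(r[180:330,180:330],None,fx=4,fy=4,interpolation=cv2.INTER_CUBIC))
E
```

```text
t 1.725 pos [ 426.2 -217.4  135.2] yaw -0.286 w 25.7 F [-0.2  0.3  0. ] dyaw -0.001 j6 -0.43
[[26, 0, 1, 14, np.float64(0.0)], [26, 0, 1, 14, np.float64(0.0)], [26, 0, 1, 14, np.float64(0.0)], [26, 0, 1, 14, np.float64(0.0)]]
```

View pics/s2.png

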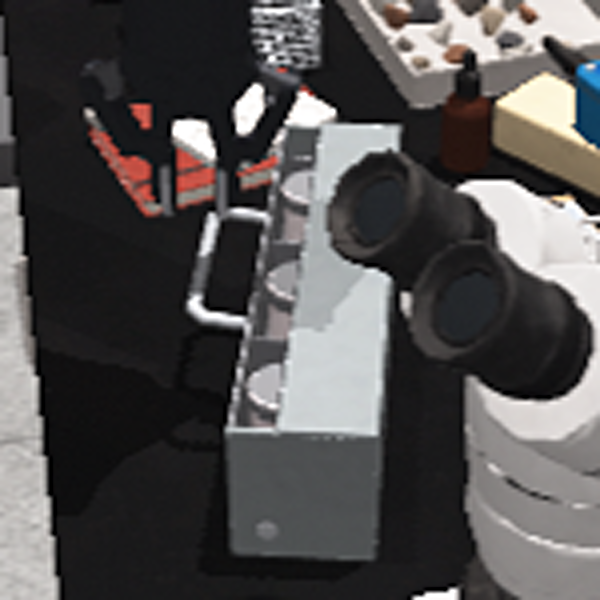

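The fingertips straddle the bar line at crop (165,210) and (222,213), with nothing in the way. I'll descend and grip.

Emit:
{"fn": "move_arm", "kwargs": {"deltas": [[[26,0,3,14,0],[26,0,2,14,0],[26,0,0,14,0],[26,0,0,11,0],[0,0,0,0,0],[0,0,0,0,0],[0,0,0,0,0]]]}}

```text
time: 2.65
eef_pos: [427.9, -217.8, 78.9]
orientation: [-0.008, 0.8, 0.6, -0.003]
contact_force: [1.4, -1.0, -2.8]
width: 5.5
```

Emit:
{"fn": "move_arm", "kwargs": {"deltas": [[[0,0,-4,3,0],[0,0,-4,3,0],[0,0,-3,3,0],[0,0,-3,4,0],[0,0,-3,4,0],[0,0,-3,4,0],[0,0,-3,4,0],[0,0,-2,4,0]]]}}

```text
time: 3.65
eef_pos: [406.5, -211.6, 52.8]
orientation: [-0.004, 0.8, 0.599, 0.0]
contact_force: [-1.4, 1.8, 8.6]
width: 5.8
```

```bash
python3 - <<'E'
from plant import robot
import cv2
r=robot.get_image("side")["img"][:,:,::-1];cv2.imwrite("pics/s3.png",cv2.resize(r[180:330,180:330],None,fx=4,fy=4,interpolation=cv2.INTER_CUBIC))
E
```

```text
(no output)
```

View pics/s3.png

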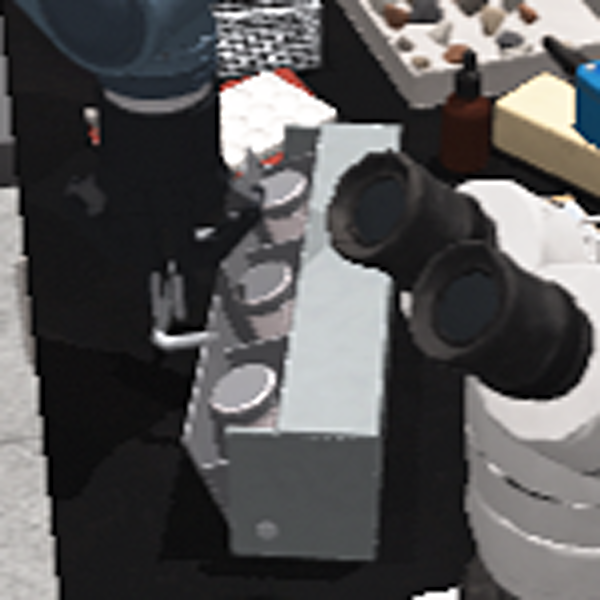

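Emit:
{"fn": "move_arm", "kwargs": {"deltas": [[[18,0,0,0,0],[18,0,0,0,0],[18,0,-2,-30,0],[18,0,-5,-50,0],[60,-30,-30,-50,0.18],[60,30,-40,-30,0.18],[60,30,-40,0,0.18],[60,0,0,0,0.18]]]}}

```text
time: 4.7
eef_pos: [323.8, -135.5, 214.3]
orientation: [-0.006, 0.963, 0.27, -0.005]
contact_force: [-1.1, -0.1, -0.7]
width: 59.6
```

```bash
python3 - <<'E'
from plant import robot
import cv2
r=robot.get_image("side")["img"][:,:,::-1];cv2.imwrite("pics/s4f.png",r);cv2.imwrite("pics/s4.png",cv2.resize(r[190:320,200:330],None,fx=4.5,fy=4.5,interpolation=cv2.INTER_CUBIC))
r=robot.get_image("top")["img"][:,:,::-1];cv2.imwrite("pics/t4f.png",r);cv2.imwrite("pics/t4.png",cv2.resize(r[190:290,280:400],None,fx=6,fy=6,interpolation=cv2.INTER_CUBIC))
E
```

```text
(no output)
```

View pics/s4.png

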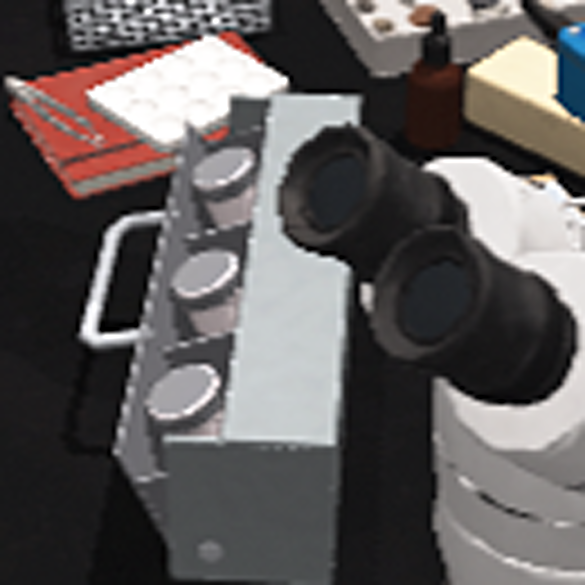

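View pics/t4.png

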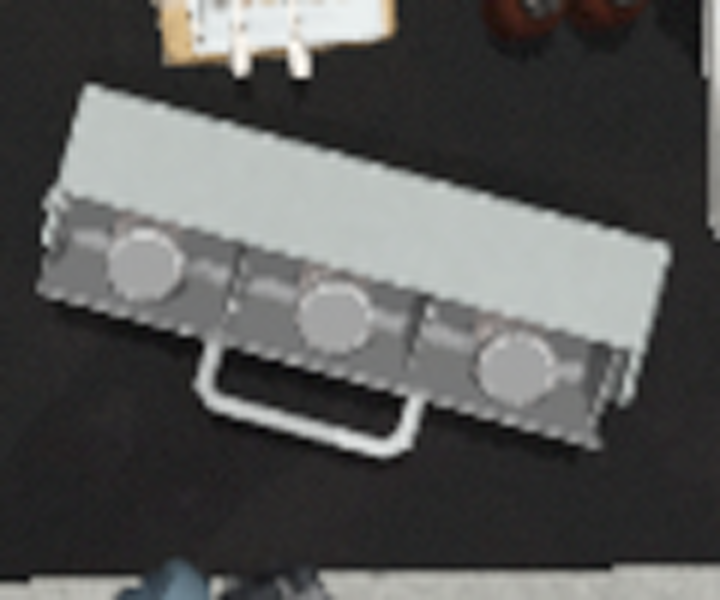

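The bin is out and all three lids are clear. Lid centres are at top crop (144,265), (335,317), (516,369) and side crop (225,169), (206,279), (186,394).

```bash
cat >> h.py <<'E'
def tri(a,b):
    (c1,d1),(c2,d2)=ray("top",*a),ray("side",*b)
    s=np.linalg.lstsq(np.c_[d1,-d2],c2-c1,rcond=None)[0]
    p,q=c1+s[0]*d1,c2+s[1]*d2;return (p+q)/2,np.linalg.norm(p-q)
E
python3 - <<'E'
from h import *
P=np.array([485.2,-234.6,20]);ux=np.array([.959,-.283,0]);uy=np.array([.283,.959,0])
for a,b in [((144,265),(225,169)),((335,317),(206,279)),((516,369),(186,394))]:
    p,e=tri(crop(*a,280,190,6),crop(*b,200,190,4.5));d=p-P;print(p,e,"unit",d@ux,d@uy,d[2])
h=tri(crop(302,423,280,190,6),crop(98,281,200,190,4.5))[0];d=h-P;print(h,"handle",d@ux,d@uy,d[2],"theta",np.arctan2(74,-57)*0+np.arctan2(-d@ux,d[2])-np.arctan2(57,74))
plan([438,-168,200],-1.858,1,60)
E
```

```text
[ 495.6 -131.    81.8] 2.3925698873008017 unit -19.341625782478193 102.25255298955298 61.804910817136374
[ 465.6 -231.5   78.8] 1.6281028440060352 unit -19.667927466965082 -2.5532312899702543 58.76536097467215
[ 437.  -326.1   80.7] 2.8920190692967314 unit -20.297230198864412 -101.35287769497563 60.69229430078815
[ 407.8 -212.9   72.7] handle -80.40663288817437 -1.1072232020718382 52.73830710674173 theta 0.3339397944166371
t 4.8 pos [ 324.4 -136.9  214.5] yaw -1.019 w 59.8 F [-0.1 -0.3  0.6] dyaw -0.839 j6 0.30
[[60, 80, 86, 15, np.float64(0.84)]]
```

```bash
python3 -c "
from h import *
plan([498.8,-132.3,150],-1.858,5,60)"
```

```text
t 4.8 pos [ 324.4 -136.9  214.5] yaw -1.019 w 59.8 F [-0.1 -0.3  0.6] dyaw -0.839 j6 0.30
[[60, 30, 17, 13, np.float64(0.17)], [60, 33, 12, 13, np.float64(0.17)], [60, 34, 7, 13, np.float64(0.17)], [60, 35, 1, 13, np.float64(0.17)], [60, 35, -5, 13, np.float64(0.17)]]
```

Emit:
{"fn": "move_arm", "kwargs": {"deltas": [[[60,30,17,13,0.17],[60,33,12,13,0.17],[60,34,7,13,0.17],[60,35,1,13,0.17],[60,35,-5,13,0.17],[60,0,0,0,0],[60,0,0,0,0]]]}}

```text
time: 5.68
eef_pos: [502.7, -136.2, 141.1]
orientation: [-0.003, 0.988, -0.152, -0.011]
contact_force: [-0.3, -0.1, 1.1]
width: 60.0
```

```bash
python3 -c "
from h import *
plan([498.8,-132.3,48],-1.858,6,60)"
```

```text
t 5.675 pos [ 502.7 -136.2  141.1] yaw -1.875 w 60.0 F [-0.3 -0.1  1.1] dyaw 0.017 j6 1.39
[[60, -1, 0, 16, np.float64(-0.0)], [60, -1, 0, 16, np.float64(-0.0)], [60, -1, 0, 16, np.float64(-0.0)], [60, -1, 0, 16, np.float64(-0.0)], [60, -1, 0, 16, np.float64(-0.0)], [60, -1, 0, 16, np.float64(-0.0)]]
```

Emit:
{"fn": "move_arm", "kwargs": {"deltas": [[[60,-5,-3,12,-0.02],[60,0,0,17,0],[60,0,0,18,0],[60,0,0,18,0],[60,0,0,0,0]]]}}

```text
time: 6.3
eef_pos: [493.6, -130.8, 72.0]
orientation: [-0.003, 0.99, -0.14, -0.012]
contact_force: [0.4, -0.0, 0.3]
width: 60.1
```

```bash
python3 - <<'E'
from h import *
plan([498.8,-132.3,48],-1.858,2,60)
from plant import robot
import cv2
r=robot.get_image("side")["img"][:,:,::-1];cv2.imwrite("pics/s5.png",cv2.resize(r[190:320,200:330],None,fx=4.5,fy=4.5,interpolation=cv2.INTER_CUBIC))
E
```

```text
t 6.3 pos [ 493.6 -130.8   72. ] yaw -1.851 w 60.1 F [ 0.4 -0.   0.3] dyaw -0.007 j6 1.37
[[60, 3, 0, 12, np.float64(0.0)], [60, 3, 0, 12, np.float64(0.0)]]
```

View pics/s5.png

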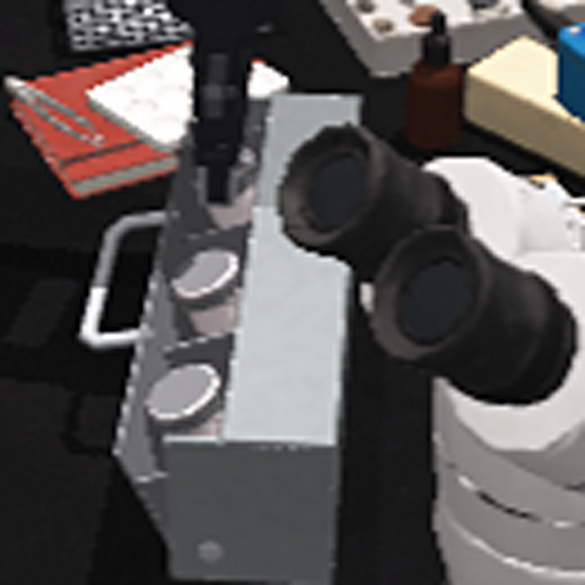

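The near finger at crop (220,180) is beside the first lid, inside its compartment.

Emit:
{"fn": "move_arm", "kwargs": {"deltas": [[[60,3,0,12,0],[60,2,0,12,0],[60,0,0,0,0],[0,0,0,0,0],[0,0,0,0,0],[0,0,0,0,0],[0,0,0,0,0]]]}}

```text
time: 7.22
eef_pos: [501.0, -133.1, 50.0]
orientation: [-0.002, 0.99, -0.139, -0.009]
contact_force: [-1.4, -0.2, 2.8]
width: 37.3
```

Emit:
{"fn": "move_arm", "kwargs": {"deltas": [[[0,-4,0,-11,0],[0,-7,0,-19,0],[0,-7,0,-19,0],[0,-7,0,-19,0],[0,-7,0,-19,0],[0,-3,0,-10,0],[0,0,0,0,0],[0,0,0,0,0]]]}}

```text
time: 8.22
eef_pos: [466.4, -123.6, 150.4]
orientation: [-0.002, 0.99, -0.139, -0.009]
contact_force: [-0.8, -0.4, -0.5]
width: 37.4
```

```bash
python3 - <<'E'
from h import *
from plant import robot
import cv2
for i in range(4):
    r=robot.get_image("side")["img"][:,:,::-1];o=robot.get_obs();print(o["contact_force"],o["moment"],o["joint_torque"][1:3])
cv2.imwrite("pics/s6.png",cv2.resize(r[150:320,170:330],None,fx=3.5,fy=3.5,interpolation=cv2.INTER_CUBIC))
plan([510,185,180],-1.858,8,0)
E
```

```text
[ 0.4 -0.6 -0.5] [0. 0. 0.] [-28.3 -30.2]
[-1.2 -0.4 -0.1] [ 0.1 -0.  -0. ] [-28.4 -30.3]
[ 0.6  0.2 -0.2] [-0. -0.  0.] [-28.3 -30.3]
[-0.5  0.   0.1] [ 0.  0. -0.] [-28.2 -30.2]
t 8.425 pos [ 466.4 -123.6  150.3] yaw -1.850 w 36.9 F [-0.5  0.   0.1] dyaw -0.008 j6 1.36
[[0, -5, -39, -4, np.float64(0.0)], [0, -5, -39, -4, np.float64(0.0)], [0, -5, -39, -4, np.float64(0.0)], [0, -6, -39, -4, np.float64(0.0)], [0, -6, -39, -4, np.float64(0.0)], [0, -6, -39, -4, np.float64(0.0)], [0, -6, -39, -4, np.float64(0.0)], [0, -6, -39, -4, np.float64(0.0)]]
```

View pics/s6.png

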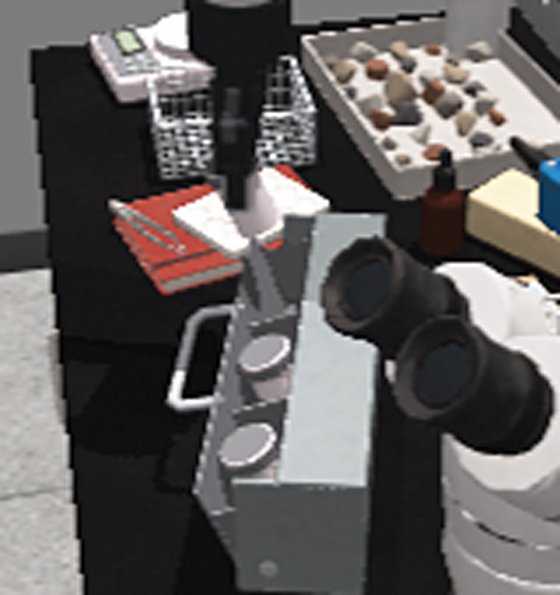

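Emit:
{"fn": "move_arm", "kwargs": {"deltas": [[[0,0,-20,-12,-0.04],[0,-2,-42,-10,-0.04],[0,-3,-45,-5,-0.04],[0,0,-45,-4,-0.04],[0,4,-45,0,-0.04],[0,6,-45,0,-0.04],[0,6,-45,0,-0.04],[0,8,-35,0,0]]]}}

```text
time: 9.43
eef_pos: [528.7, 202.3, 180.4]
orientation: [-0.004, 1.0, 0.002, -0.011]
contact_force: [1.3, -0.7, -1.3]
width: 37.2
```

```bash
python3 - <<'E'
from h import *
from plant import robot
for i in range(4):
    robot.get_image("side");o=robot.get_obs();print(o["contact_force"])
plan([535,213,110],-1.571,4,0)
E
```

```text
[-2.3  0.9  0.4]
[ 0.1 -1.7 -1.2]
[-0.3  0.3 -1.1]
[-0.4 -0.2 -0.8]
t 9.625 pos [528.6 200.7 180.3] yaw -1.566 w 37.3 F [-0.4 -0.2 -0.8] dyaw -0.005 j6 1.72
[[0, 2, -3, 18, np.float64(0.0)], [0, 2, -3, 18, np.float64(0.0)], [0, 2, -3, 18, np.float64(0.0)], [0, 2, -3, 18, np.float64(0.0)]]
```

The weight reads about 0.5 N, so pot A is empty and goes in the basket.

Emit:
{"fn": "move_arm", "kwargs": {"deltas": [[[0,4,-7,20,0],[0,2,-5,30,0],[0,0,0,30,0],[0,0,0,26,0],[0,0,0,18,0],[0,0,0,0,0]]]}}

```text
time: 10.38
eef_pos: [532.5, 207.7, 52.7]
orientation: [-0.003, 1.0, -0.002, -0.011]
contact_force: [0.6, 0.1, -0.3]
width: 37.8
```

```bash
python3 - <<'E'
from h import *
from plant import robot
import cv2
r=robot.get_image("side")["img"][:,:,::-1]
cv2.imwrite("pics/s7.png",cv2.resize(r[130:250,170:330],None,fx=4,fy=4,interpolation=cv2.INTER_CUBIC))
plan([535,213,48],-1.571,1,0)
E
```

```text
t 10.425 pos [533.4 207.9  53.8] yaw -1.574 w 37.5 F [ 0.4 -0.3 -0.3] dyaw 0.003 j6 1.74
[[0, 2, -5, 6, np.float64(-0.0)]]
```

View pics/s7.png

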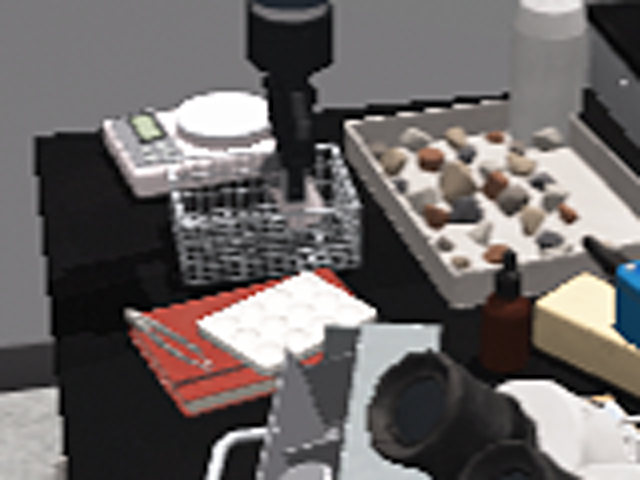

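The pot is inside the basket at crop (300,205). I'll lower it a little, release and withdraw.

Emit:
{"fn": "move_arm", "kwargs": {"deltas": [[[0,0,-5,9,0],[62,0,0,0,0],[62,0,0,0,0],[62,0,0,-10,0],[62,0,0,-30,0],[62,0,0,-45,0],[62,0,40,-40,0],[62,0,55,0,0]]]}}

```text
time: 11.42
eef_pos: [538.6, 118.3, 180.5]
orientation: [-0.003, 1.0, 0.001, -0.004]
contact_force: [0.9, -0.9, 0.1]
width: 62.0
```

```bash
python3 - <<'E'
from h import *
from plant import robot
import cv2
r=robot.get_image("side")["img"][:,:,::-1]
cv2.imwrite("pics/s8.png",cv2.resize(r[130:250,170:330],None,fx=4,fy=4,interpolation=cv2.INTER_CUBIC))
plan([469.2,-232.5,160],-1.858,8,60)
E
```

```text
t 11.475 pos [537.8 112.5 178.7] yaw -1.573 w 62.1 F [ 0.9 -2.4 -1.9] dyaw -0.285 j6 1.57
[[60, -8, 43, 2, np.float64(0.04)], [60, -7, 43, 2, np.float64(0.04)], [60, -5, 44, 2, np.float64(0.04)], [60, -4, 44, 2, np.float64(0.04)], [60, -2, 44, 2, np.float64(0.04)], [60, -1, 44, 2, np.float64(0.04)], [60, 1, 44, 2, np.float64(0.04)], [60, 2, 44, 2, np.float64(0.04)]]
```

View pics/s8.png

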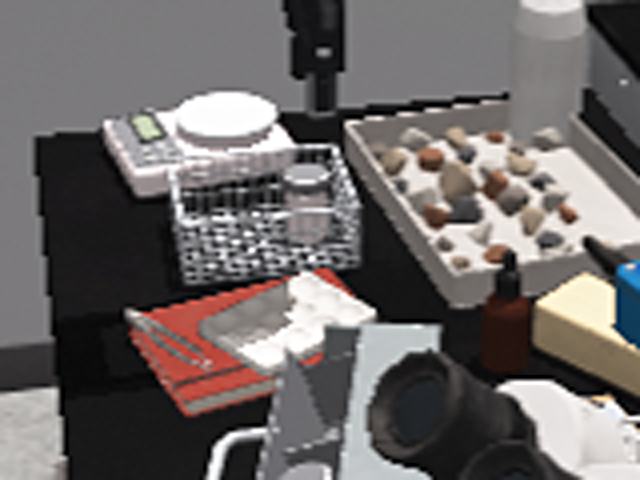

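Pot A is standing in the basket, lid at crop (305,180). On to the middle pot.

Emit:
{"fn": "move_arm", "kwargs": {"deltas": [[[60,-8,43,2,0.04],[60,-7,43,2,0.04],[60,-5,44,2,0.04],[60,-4,44,2,0.04],[60,-2,44,2,0.04],[60,-1,44,2,0.04],[60,1,42,2,0.04],[60,0,28,2,0.02]]]}}

```text
time: 12.48
eef_pos: [465.8, -224.7, 172.0]
orientation: [0.001, 0.988, -0.155, 0.002]
contact_force: [-0.4, -1.0, -0.2]
width: 60.1
```

```bash
python3 - <<'E'
from h import *
plan([469.2,-232.5,150],-1.858,1,60)
E
```

```text
t 12.475 pos [ 465.8 -224.7  172. ] yaw -1.883 w 60.1 F [-0.4 -1.  -0.2] dyaw 0.025 j6 1.21
[[60, 6, 6, 22, np.float64(-0.02)]]
```

Emit:
{"fn": "move_arm", "kwargs": {"deltas": [[[60,3,3,22,-0.02],[60,2,3,25,0],[60,0,0,25,0],[60,0,0,15,0],[60,0,0,0,0]]]}}

```text
time: 13.1
eef_pos: [470.5, -236.8, 88.0]
orientation: [0.003, 0.989, -0.148, 0.005]
contact_force: [-0.2, -0.4, 0.3]
width: 60.1
```

```bash
python3 - <<'E'
from h import *
plan([469.2,-232.5,48],-1.858,1,60)
E
```

```text
t 13.1 pos [ 470.5 -236.8   88. ] yaw -1.867 w 60.1 F [-0.2 -0.4  0.3] dyaw 0.009 j6 1.19
[[60, -3, -4, 40, np.float64(-0.01)]]
```

Emit:
{"fn": "move_arm", "kwargs": {"deltas": [[[60,-3,-4,8,-0.01],[60,0,0,15,0],[60,0,0,14,0],[60,0,0,3,0],[0,0,0,0,0],[0,0,0,0,0],[0,0,0,0,0],[0,0,0,0,0]]]}}

```text
time: 14.1
eef_pos: [470.4, -232.7, 47.6]
orientation: [0.004, 0.99, -0.142, 0.007]
contact_force: [-0.4, -0.6, -2.2]
width: 38.4
```

Emit:
{"fn": "move_arm", "kwargs": {"deltas": [[[0,-4,0,-11,0],[0,-7,0,-19,0],[0,-7,0,-19,0],[0,-7,0,-19,0],[0,-7,0,-19,0],[0,-3,0,-12,0],[0,0,0,0,0],[0,0,0,0,0]]]}}

```text
time: 15.1
eef_pos: [433.1, -220.7, 151.0]
orientation: [0.004, 0.99, -0.142, 0.007]
contact_force: [-0.2, -0.6, -2.3]
width: 38.6
```

```bash
python3 - <<'E'
from h import *
from plant import robot
import cv2
F=[]
for i in range(6):
    r=robot.get_image("side")["img"][:,:,::-1];o=robot.get_obs();F.append(o["contact_force"])
print(np.array(F),np.mean(F,0),o["moment"])
cv2.imwrite("pics/s9.png",cv2.resize(r[150:320,170:330],None,fx=3.5,fy=3.5,interpolation=cv2.INTER_CUBIC))
plan([400,-100,160],-1.858,4,0)
E
```

```text
[[ 0.4  1.2 -2.5]
 [ 0.9 -0.5 -2.6]
 [-0.4  0.2 -3.1]
 [ 0.  -0.4 -1.7]
 [ 0.2  0.4 -3. ]
 [-0.2  0.6 -2.7]] [ 0.2  0.3 -2.6] [0. 0. 0.]
t 15.4 pos [ 433.1 -220.8  151. ] yaw -1.856 w 38.5 F [-0.2  0.6 -2.7] dyaw -0.002 j6 1.15
[[0, -16, -27, -2, np.float64(0.0)], [0, -16, -27, -2, np.float64(0.0)], [0, -16, -27, -2, np.float64(0.0)], [0, -16, -27, -2, np.float64(0.0)]]
```

View pics/s9.png

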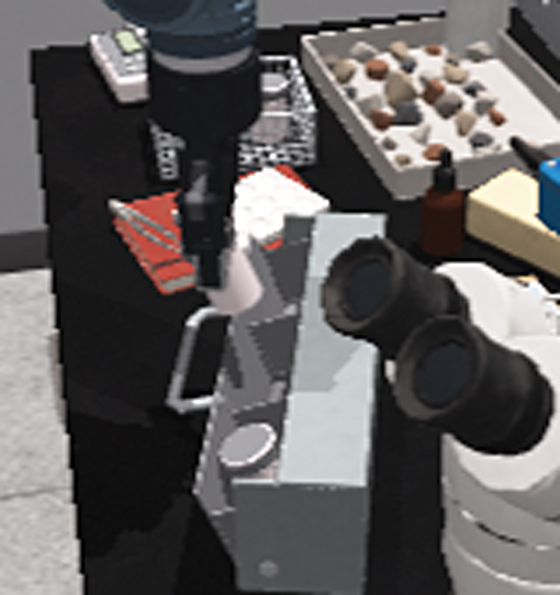

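Pot B reads 2.6 N, so it is the full one. I'll put it on the clear worktop in front of the basket so it can stand upright before going to the pan.

```bash
python3 - <<'E'
from h import *
plan([375,235,150],-1.571,9,0)
for p in [(300,195),(375,235),(410,235)]:print(proj("top",[p[0],p[1],0]))
print(at("top",200,286,0))
E
```

```text
t 15.4 pos [ 433.1 -220.8  151. ] yaw -1.856 w 38.5 F [-0.2  0.6 -2.7] dyaw 0.285 j6 1.15
[[0, -20, -47, 0, np.float64(-0.03)], [0, -19, -47, 0, np.float64(-0.03)], [0, -17, -48, 0, np.float64(-0.03)], [0, -16, -49, 0, np.float64(-0.03)], [0, -14, -49, 0, np.float64(-0.03)], [0, -13, -49, 0, np.float64(-0.03)], [0, -11, -50, 0, np.float64(-0.03)], [0, -10, -50, 0, np.float64(-0.03)], [0, -8, -50, 0, np.float64(-0.03)]]
[206.6 293.3]
[194.4 271. ]
[194.3 260.5]
[324.6 216.7   0. ]
```

Emit:
{"fn": "move_arm", "kwargs": {"deltas": [[[0,-10,-25,-5,-0.03],[0,-19,-45,0,-0.03],[0,-18,-47,0,-0.03],[0,-15,-48,0,-0.03],[0,-14,-48,0,-0.03],[0,-12,-48,0,-0.03],[0,-10,-48,0,-0.03],[0,-8,-48,0,-0.03]]]}}

```text
time: 16.4
eef_pos: [389.5, 158.1, 151.7]
orientation: [0.005, 1.0, -0.023, 0.008]
contact_force: [0.5, -0.1, -1.3]
width: 38.4
```

```bash
python3 - <<'E'
from h import *
plan([378,235,60],-1.571,5,0)
E
```

```text
t 16.4 pos [389.5 158.1 151.7] yaw -1.616 w 38.4 F [ 0.5 -0.1 -1.3] dyaw 0.045 j6 1.74
[[0, -3, -15, 18, np.float64(-0.01)], [0, -3, -15, 18, np.float64(-0.01)], [0, -3, -15, 18, np.float64(-0.01)], [0, -3, -15, 18, np.float64(-0.01)], [0, -2, -15, 18, np.float64(-0.01)]]
```

Emit:
{"fn": "move_arm", "kwargs": {"deltas": [[[0,-3,-30,10,-0.02],[0,-3,-25,20,-0.02],[0,-3,-8,22,-0.01],[0,0,0,22,0],[0,0,0,16,0],[0,0,0,0,0]]]}}

```text
time: 17.15
eef_pos: [382.9, 226.5, 58.4]
orientation: [0.005, 1.0, 0.007, 0.008]
contact_force: [0.3, 0.1, -2.2]
width: 38.5
```

```bash
python3 - <<'E'
from h import *
from plant import robot
import cv2
plan([378,235,36],-1.571,5,0)
r=robot.get_image("side")["img"][:,:,::-1]
cv2.imwrite("pics/s10.png",cv2.resize(r[130:250,150:270],None,fx=5,fy=5,interpolation=cv2.INTER_CUBIC))
E
```

```text
t 17.15 pos [382.9 226.5  58.4] yaw -1.556 w 38.5 F [ 0.3  0.1 -2.2] dyaw -0.015 j6 1.85
[[0, -1, -2, 4, np.float64(0.0)], [0, -1, -2, 4, np.float64(0.0)], [0, -1, -2, 4, np.float64(0.0)], [0, -1, -2, 4, np.float64(0.0)], [0, -1, -2, 4, np.float64(0.0)]]
```

View pics/s10.png

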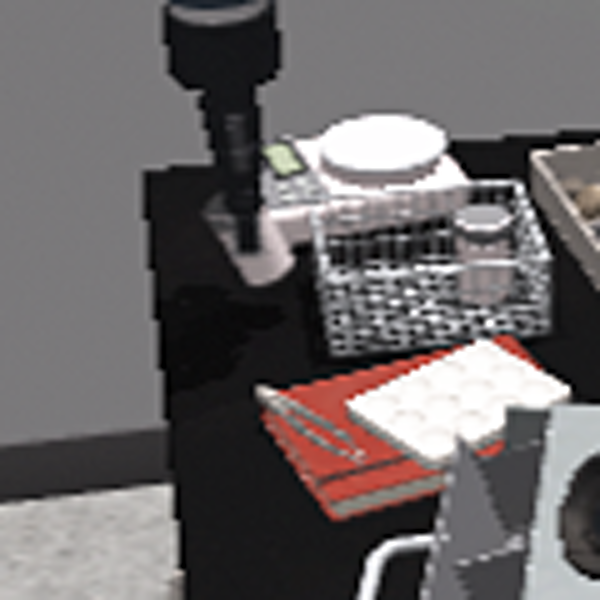

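```bash
python3 - <<'E'
from h import *
from plant import robot
import cv2
r=robot.get_image("side")["img"][:,:,::-1]
cv2.imwrite("pics/s11.png",cv2.resize(r[160:195,180:220],None,fx=15,fy=15,interpolation=cv2.INTER_CUBIC))
p=robot.get_obs()["eef_pos"]
for t in (.2,.35,.5,.65):
    # lid top ~ grasp point + 10 along axis
    a=np.array([-np.sin(t),0,np.cos(t)]);g=p+[0,0,24]
    f=lambda x:(proj("side",x)-[180,160]+.5)*15-.5
    print(t,f(g+12*a),f(g-50*a),f(g))
E
```

```text
0.2 [261.2 142.4] [336.  368.9] [276.  187.1]
0.35 [253.8 145. ] [366.3 358.2] [276.  187.1]
0.5 [246.8 148.6] [394.6 343.8] [276.  187.1]
0.65 [240.5 153. ] [420.3 325.9] [276.  187.1]
```

View pics/s11.png

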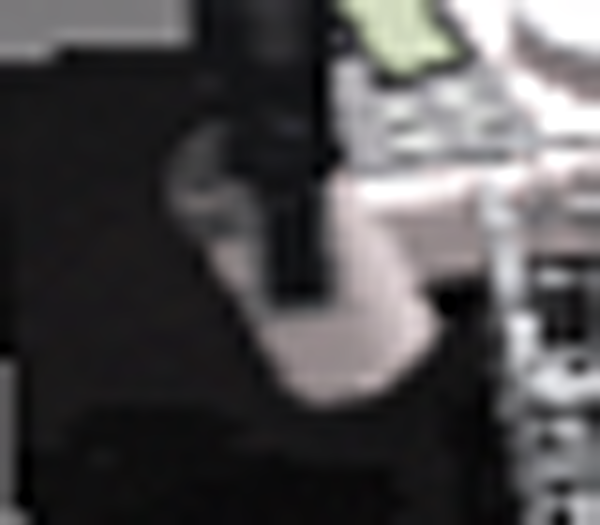

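Tilt is about 0.33 rad, with the base edge roughly 30 mm below the TCP. I'll lower until it touches.

Emit:
{"fn": "move_arm", "kwargs": {"deltas": [[[0,0,-2,10,0],[0,0,0,10,0],[0,0,0,3,0],[0,0,0,3,0],[0,0,0,0,0]]]}}

```text
time: 17.88
eef_pos: [386.2, 229.1, 33.8]
orientation: [0.004, 1.0, 0.007, 0.011]
contact_force: [0.2, 0.1, -2.6]
width: 38.5
```

Emit:
{"fn": "move_arm", "kwargs": {"deltas": [[[0,0,0,3,0],[0,0,0,0,0]]]}}

```text
time: 18.12
eef_pos: [386.6, 229.1, 30.9]
orientation: [0.004, 1.0, 0.007, 0.012]
contact_force: [-1.0, 1.0, -2.8]
width: 38.3
```

Emit:
{"fn": "move_arm", "kwargs": {"deltas": [[[0,0,0,3,0],[0,0,0,0,0]]]}}

```text
time: 18.38
eef_pos: [387.5, 229.3, 29.6]
orientation: [0.004, 1.0, 0.007, 0.012]
contact_force: [-2.2, -0.9, 0.6]
width: 38.3
```

The edge touches (force up by 3 N). I'll release it and let it rock upright.

Emit:
{"fn": "move_arm", "kwargs": {"deltas": [[[50,0,0,0,0],[62,0,0,0,0],[62,0,0,0,0],[62,0,0,0,0]]]}}

```text
time: 18.88
eef_pos: [388.8, 229.7, 30.3]
orientation: [0.003, 1.0, 0.007, 0.013]
contact_force: [0.6, -0.4, -0.5]
width: 62.2
```

```bash
python3 - <<'E'
from h import *
from plant import robot
import cv2
plan([390,229,60],-1.571,5,0)
r=robot.get_image("side")["img"][:,:,::-1]
cv2.imwrite("pics/s12.png",cv2.resize(r[150:205,170:230],None,fx=10,fy=10,interpolation=cv2.INTER_CUBIC))
E
```

```text
t 18.875 pos [388.8 229.7  30.3] yaw -1.557 w 62.2 F [ 0.6 -0.4 -0.5] dyaw -0.014 j6 1.86
[[0, 0, 0, -6, np.float64(0.0)], [0, 0, 0, -6, np.float64(0.0)], [0, 0, 0, -6, np.float64(0.0)], [0, 0, 0, -6, np.float64(0.0)], [0, 0, 0, -6, np.float64(0.0)]]
```

View pics/s12.png

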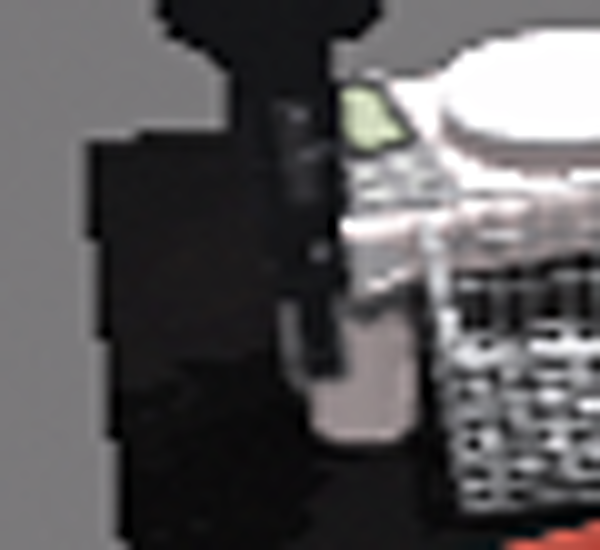

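It stands upright at crop (363,400). I'll work out its axis, then regrasp.

```bash
python3 - <<'E'
from h import *
for x in range(384,420,5): print(x,(proj("side",[x,230,20])-[170,150]+.5)*10-.5)
E
```

```text
384 [297.4 381.1]
389 [311.6 379.6]
394 [325.9 378.2]
399 [340.1 376.7]
404 [354.2 375.3]
409 [368.4 373.9]
414 [382.5 372.4]
419 [396.7 371. ]
```

Emit:
{"fn": "move_arm", "kwargs": {"deltas": [[[62,9,0,2,0],[62,9,0,2,0],[62,0,0,0,0],[0,0,0,0,0],[0,0,0,0,0],[0,0,0,0,0],[0,0,0,0,0]]]}}

```text
time: 19.8
eef_pos: [408.7, 229.9, 26.7]
orientation: [0.004, 1.0, 0.007, 0.014]
contact_force: [0.6, -0.1, 1.2]
width: 38.6
```

```bash
python3 - <<'E'
from h import *
from plant import robot
import cv2
plan([390,229,60],-1.571,5,0)
r=robot.get_image("side")["img"][:,:,::-1]
cv2.imwrite("pics/s13.png",cv2.resize(r[150:205,170:230],None,fx=10,fy=10,interpolation=cv2.INTER_CUBIC))
E
```

```text
t 19.8 pos [408.7 229.9  26.7] yaw -1.557 w 38.6 F [ 0.6 -0.1  1.2] dyaw -0.014 j6 1.85
[[0, -4, 0, -7, np.float64(0.0)], [0, -4, 0, -7, np.float64(0.0)], [0, -4, 0, -7, np.float64(0.0)], [0, -4, 0, -7, np.float64(0.0)], [0, -4, 0, -7, np.float64(0.0)]]
```

View pics/s13.png

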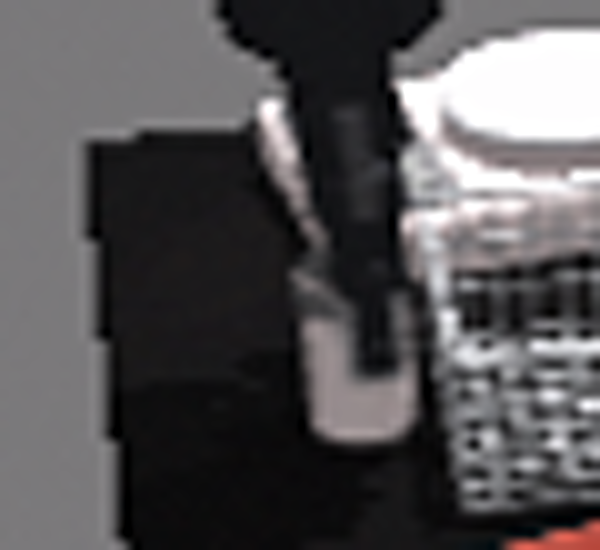

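Emit:
{"fn": "move_arm", "kwargs": {"deltas": [[[0,-2,0,-15,0],[0,0,0,-40,0],[0,0,0,-40,0],[0,15,-20,-20,0],[0,25,-40,0,0],[0,25,-40,0,0],[0,20,-40,0,0],[0,0,0,0,0]]]}}

```text
time: 20.85
eef_pos: [484.7, 375.8, 149.6]
orientation: [0.003, 1.0, 0.007, 0.012]
contact_force: [-0.8, -1.0, -2.7]
width: 38.5
```

```bash
python3 - <<'E'
from h import *
plan([502,383,90],-1.571,4,0)
E
```

```text
t 20.85 pos [484.7 375.8 149.6] yaw -1.557 w 38.5 F [-0.8 -1.  -2.7] dyaw -0.014 j6 2.05
[[0, 4, -2, 15, np.float64(0.0)], [0, 4, -2, 15, np.float64(0.0)], [0, 4, -2, 15, np.float64(0.0)], [0, 4, -2, 15, np.float64(0.0)]]
```

Emit:
{"fn": "move_arm", "kwargs": {"deltas": [[[0,9,-4,12,0],[0,7,-3,18,0],[0,0,0,18,0],[0,0,0,12,0],[0,0,0,0,0]]]}}

```text
time: 21.48
eef_pos: [499.3, 380.5, 86.3]
orientation: [0.005, 1.0, 0.007, 0.01]
contact_force: [0.1, 0.9, -2.5]
width: 38.3
```

```bash
python3 - <<'E'
from h import *
from plant import robot
import cv2
plan([502,383,78],-1.571,2,0)
r=robot.get_image("side")["img"][:,:,::-1]
cv2.imwrite("pics/s14.png",cv2.resize(r[130:205,190:270],None,fx=8,fy=8,interpolation=cv2.INTER_CUBIC))
E
```

```text
t 21.475 pos [499.3 380.5  86.3] yaw -1.558 w 38.3 F [ 0.1  0.9 -2.5] dyaw -0.013 j6 2.04
[[0, 1, -1, 4, np.float64(0.01)], [0, 1, -1, 4, np.float64(0.01)]]
```

View pics/s14.png

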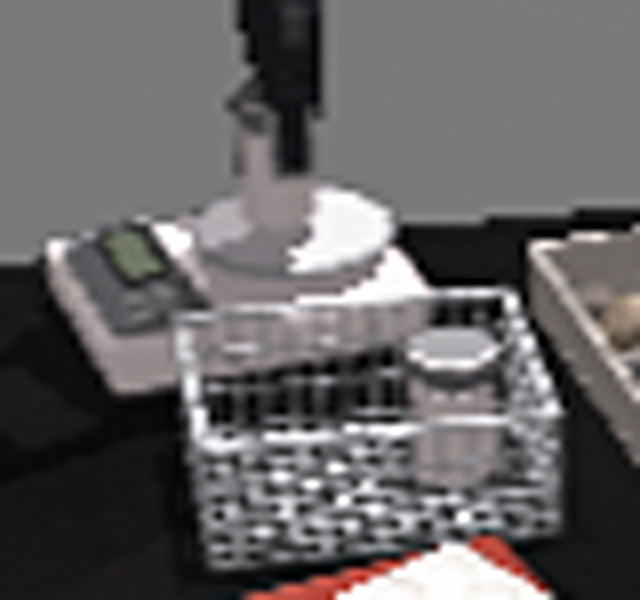

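The pot hangs just above the pan: pot at crop (278,210), pan centre about (293,228). I'll lower it gently.

Emit:
{"fn": "move_arm", "kwargs": {"deltas": [[[0,3,-1,3,0],[0,2,-1,3,0],[0,0,0,2,0],[0,0,0,0,0]]]}}

```text
time: 22.02
eef_pos: [506.3, 383.5, 80.6]
orientation: [0.003, 1.0, 0.007, 0.012]
contact_force: [-0.5, 0.4, -2.4]
width: 38.4
```

Emit:
{"fn": "move_arm", "kwargs": {"deltas": [[[0,-2,0,2,0],[0,0,0,2,0],[0,0,0,1,0],[0,0,0,0,0]]]}}

```text
time: 22.52
eef_pos: [504.2, 383.5, 75.3]
orientation: [0.003, 1.0, 0.007, 0.012]
contact_force: [-0.3, -1.4, -2.2]
width: 38.4
```

Emit:
{"fn": "move_arm", "kwargs": {"deltas": [[[0,0,0,1,0],[0,0,0,0,0]]]}}

```text
time: 22.78
eef_pos: [504.6, 383.6, 74.9]
orientation: [0.003, 1.0, 0.007, 0.012]
contact_force: [0.8, -0.0, -2.6]
width: 38.2
```

Emit:
{"fn": "move_arm", "kwargs": {"deltas": [[[0,0,0,2,0],[0,0,0,0,0]]]}}

```text
time: 23.02
eef_pos: [505.2, 383.8, 75.1]
orientation: [0.003, 1.0, 0.007, 0.013]
contact_force: [0.2, 0.4, -2.6]
width: 37.9
```

Emit:
{"fn": "move_arm", "kwargs": {"deltas": [[[0,-1,0,3,0],[0,0,0,0,0]]]}}

```text
time: 23.28
eef_pos: [505.9, 384.2, 75.1]
orientation: [0.003, 1.0, 0.007, 0.014]
contact_force: [-0.5, -0.6, -3.2]
width: 38.1
```

```bash
python3 - <<'E'
from h import *
from plant import robot
import cv2
o=robot.get_obs();print(o["joints"].round(3).tolist(),o["eef_pos"],o["moment"],o["joint_torque"])
r=robot.get_image("side")["img"][:,:,::-1]
cv2.imwrite("pics/s15.png",cv2.resize(r[130:205,190:270],None,fx=8,fy=8,interpolation=cv2.INTER_CUBIC))
r=robot.get_image("top")["img"][:,:,::-1]
cv2.imwrite("pics/t15.png",cv2.resize(r[190:290,110:250],None,fx=5,fy=5,interpolation=cv2.INTER_CUBIC))
E
```

```text
[0.479, 0.379, 1.699, -0.021, 1.041, 2.046] [505.9 384.2  75.1] [0. 0. 0.] [ -0.  -46.  -29.8  -0.1  -0.   -0. ]
```

View pics/s15.png

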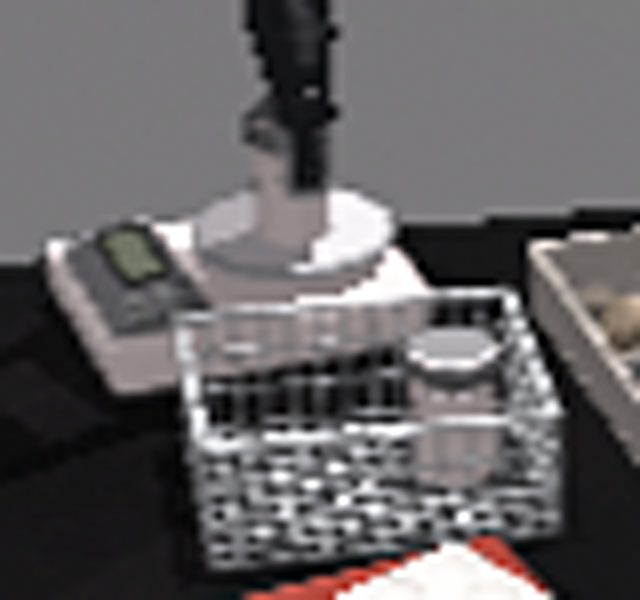

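View pics/t15.png

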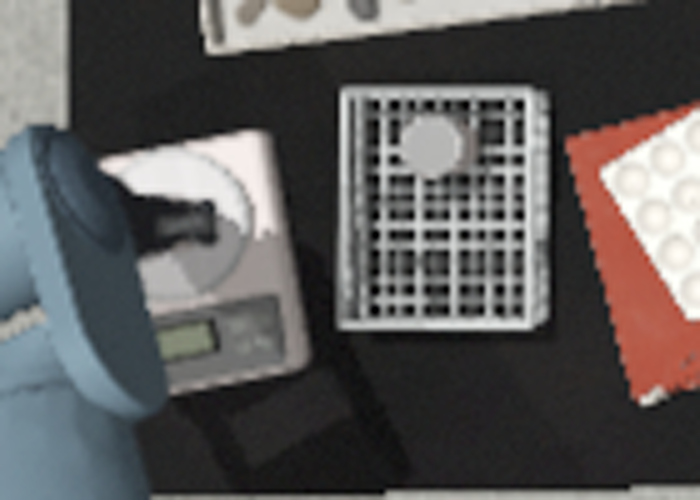

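Emit:
{"fn": "move_arm", "kwargs": {"deltas": [[[0,-2,0,3,0]]]}}

```text
time: 23.5
eef_pos: [505.9, 384.2, 74.7]
orientation: [0.003, 1.0, 0.007, 0.016]
contact_force: [-2.4, -7.4, 21.5]
width: 38.1
```

Emit:
{"fn": "move_arm", "kwargs": {"deltas": [[[0,-1,0,3,0]]]}}

```text
time: 23.62
eef_pos: [506.1, 384.2, 74.7]
orientation: [0.004, 1.0, 0.007, 0.017]
contact_force: [-7.7, -5.8, 17.6]
width: 38.5
```

It is on the pan (a 20 N reaction while pushing, under the limit). I'll relax, release and rise.

Emit:
{"fn": "move_arm", "kwargs": {"deltas": [[[0,0,0,0,0],[45,0,0,0,0],[62,0,0,0,0],[62,0,0,0,0],[62,-2,0,-10,0],[62,-1,0,-30,0],[62,0,0,-40,0],[62,0,20,-30,0]]]}}

```text
time: 24.62
eef_pos: [497.5, 364.7, 185.2]
orientation: [0.005, 1.0, 0.008, 0.014]
contact_force: [-0.1, -0.1, 0.4]
width: 62.1
```

Emit:
{"fn": "move_arm", "kwargs": {"deltas": [[[60,-5,50,0,0],[60,-5,60,0,0],[60,-5,60,0,0.03],[60,-5,60,0,0.05],[60,-5,60,0,0.05],[60,-5,60,0,0.05],[60,-5,60,0,0.05],[60,0,60,0,0.05]]]}}

```text
time: 25.62
eef_pos: [432.8, -110.7, 197.3]
orientation: [0.001, 0.991, -0.132, 0.025]
contact_force: [0.4, -0.7, 0.9]
width: 60.2
```

```bash
python3 - <<'E'
from h import *
from plant import robot
import cv2
r=robot.get_image("side")["img"][:,:,::-1]
a=cv2.resize(r[130:205,190:270],None,fx=5,fy=5,interpolation=cv2.INTER_CUBIC)
r=robot.get_image("top")["img"][:,:,::-1]
b=cv2.resize(r[200:275,115:195],None,fx=5,fy=5,interpolation=cv2.INTER_CUBIC)
cv2.imwrite("pics/st16.png",np.hstack([a,b]))
P=np.array([485.2,-234.6,20]);ux=np.array([.959,-.283,0]);uy=np.array([.283,.959,0])
t=P-16*ux-101.5*uy;print(t)
plan([t[0],t[1],150],-1.858,4,60)
E
```

```text
[ 441.1 -327.4   20. ]
t 25.725 pos [ 432.6 -114.   197.6] yaw -1.843 w 60.2 F [-0.3  0.1 -0.3] dyaw -0.015 j6 1.32
[[60, 16, 51, 12, np.float64(0.0)], [60, 17, 51, 12, np.float64(0.0)], [60, 17, 51, 12, np.float64(0.0)], [60, 17, 51, 12, np.float64(0.0)]]
```

View pics/st16.png

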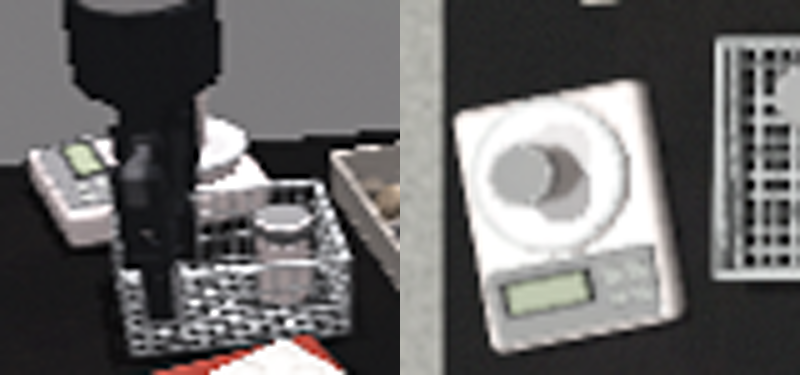

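The full pot stands upright on the pan, lid at right crop (522,175). Now the third pot.

Emit:
{"fn": "move_arm", "kwargs": {"deltas": [[[60,16,45,8,0],[60,17,50,12,0],[60,17,50,12,0],[60,12,45,12,0],[60,0,10,0,0],[60,0,0,0,0]]]}}

```text
time: 26.48
eef_pos: [443.2, -328.3, 159.2]
orientation: [0.002, 0.991, -0.134, 0.029]
contact_force: [0.8, -0.4, 0.6]
width: 59.8
```

```bash
python3 - <<'E'
from h import *
plan([441.1,-327.4,90],-1.858,1,60)
E
```

```text
t 26.475 pos [ 443.2 -328.3  159.2] yaw -1.840 w 59.8 F [ 0.8 -0.4  0.6] dyaw -0.018 j6 0.96
[[60, -2, 0, 69, np.float64(0.02)]]
```

Emit:
{"fn": "move_arm", "kwargs": {"deltas": [[[60,-1,0,20,0.02],[60,-1,0,25,0],[60,0,0,22,0],[60,0,0,0,0]]]}}

```text
time: 26.98
eef_pos: [447.7, -323.0, 93.9]
orientation: [0.003, 0.99, -0.141, 0.031]
contact_force: [-0.4, 0.4, -0.5]
width: 60.0
```

```bash
python3 - <<'E'
from h import *
plan([441.1,-327.4,48],-1.858,1,60)
from plant import robot
import cv2
r=robot.get_image("side")["img"][:,:,::-1];cv2.imwrite("pics/s17.png",cv2.resize(r[190:320,200:330],None,fx=4.5,fy=4.5,interpolation=cv2.INTER_CUBIC))
E
```

```text
t 26.975 pos [ 447.7 -323.    93.9] yaw -1.853 w 60.0 F [-0.4  0.4 -0.5] dyaw -0.005 j6 0.98
[[60, -5, 6, 46, np.float64(0.0)]]
```

View pics/s17.png

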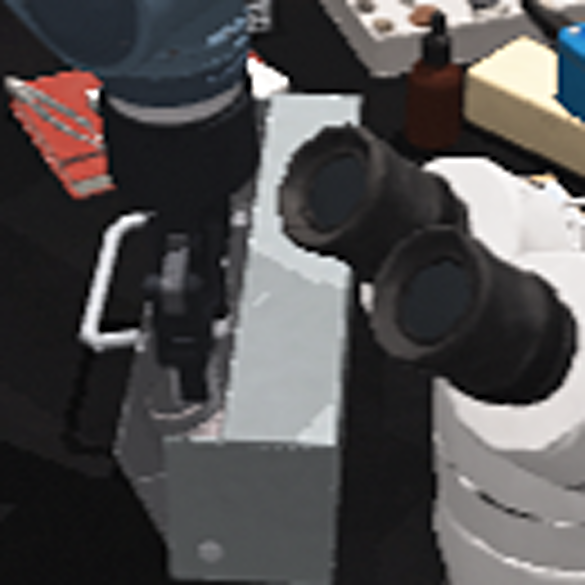

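Emit:
{"fn": "move_arm", "kwargs": {"deltas": [[[60,-5,6,4,0],[60,-1,1,14,0],[60,-1,1,14,0],[60,-1,1,12,0],[60,0,0,0,0]]]}}

```text
time: 27.65
eef_pos: [442.5, -332.7, 52.7]
orientation: [0.005, 0.99, -0.14, 0.034]
contact_force: [-4.7, 6.9, 16.0]
width: 60.4
```

A finger is touching the compartment's side wall (16 N). I'll back up and recentre.

Emit:
{"fn": "move_arm", "kwargs": {"deltas": [[[60,0,0,-8,0],[54,-2,-5,-4,0],[54,0,-1,0,0],[54,0,0,0,0]]]}}

```text
time: 28.15
eef_pos: [440.9, -325.3, 63.3]
orientation: [0.005, 0.99, -0.14, 0.033]
contact_force: [-0.1, 0.1, -0.4]
width: 54.0
```

```bash
python3 - <<'E'
from h import *
plan([441.1,-327.4,48],-1.858,1,60)
from plant import robot
import cv2
r=robot.get_image("side")["img"][:,:,::-1];cv2.imwrite("pics/s18.png",cv2.resize(r[250:310,220:280],None,fx=10,fy=10,interpolation=cv2.INTER_CUBIC))
E
```

```text
t 28.15 pos [ 440.9 -325.3   63.3] yaw -1.853 w 54.0 F [-0.1  0.1 -0.4] dyaw -0.005 j6 0.97
[[60, 1, 2, 15, np.float64(0.01)]]
```

View pics/s18.png

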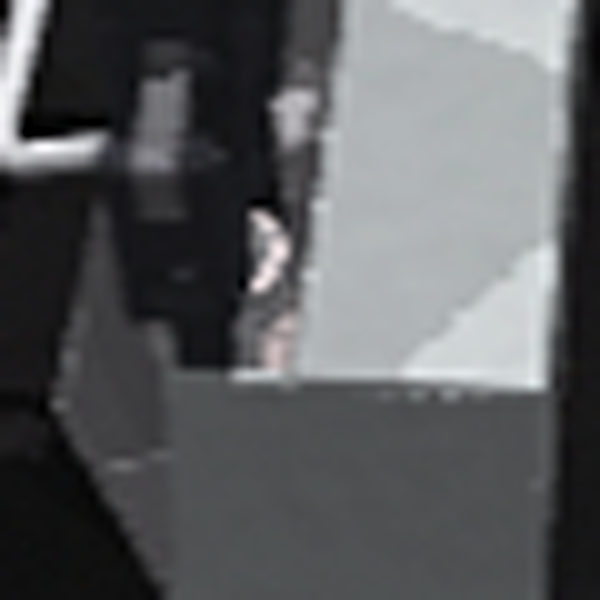

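Emit:
{"fn": "move_arm", "kwargs": {"deltas": [[[54,0,0,8,0],[54,0,0,6,0],[54,0,0,0,0]]]}}

```text
time: 28.58
eef_pos: [441.8, -326.0, 48.9]
orientation: [0.005, 0.99, -0.141, 0.033]
contact_force: [-3.6, 3.9, 10.4]
width: 53.8
```

Emit:
{"fn": "move_arm", "kwargs": {"deltas": [[[54,-1,-2,-3,0],[0,0,0,0,0],[0,0,0,0,0],[0,0,0,0,0],[0,0,0,0,0]]]}}

```text
time: 29.2
eef_pos: [441.1, -323.9, 51.6]
orientation: [0.005, 0.99, -0.14, 0.032]
contact_force: [-0.7, -0.3, 3.2]
width: 37.8
```

Gripped. Lifting along the pot's axis.

Emit:
{"fn": "move_arm", "kwargs": {"deltas": [[[0,-4,0,-11,0],[0,-7,0,-19,0],[0,-7,0,-19,0],[0,-7,0,-19,0],[0,-7,0,-19,0],[0,-3,0,-14,0],[0,0,0,0,0],[0,0,0,0,0]]]}}

```text
time: 30.2
eef_pos: [399.5, -311.1, 153.6]
orientation: [0.005, 0.989, -0.141, 0.034]
contact_force: [0.2, -0.0, -0.5]
width: 38.1
```

```bash
python3 - <<'E'
from h import *
from plant import robot
import cv2
F=[]
for i in range(6):
    r=robot.get_image("side")["img"][:,:,::-1];o=robot.get_obs();F.append(o["contact_force"])
print(np.mean(F,0))
cv2.imwrite("pics/s19.png",cv2.resize(r[170:320,170:330],None,fx=3.5,fy=3.5,interpolation=cv2.INTER_CUBIC))
plan([472,208,180],-1.571,10,0)
E
```

```text
[ 0.   0.3 -0.3]
t 30.5 pos [ 399.7 -311.1  153.6] yaw -1.854 w 38.2 F [-0.5  0.  -0.5] dyaw 0.283 j6 0.93
[[0, -8, -52, -3, np.float64(-0.03)], [0, -6, -52, -3, np.float64(-0.03)], [0, -5, -52, -3, np.float64(-0.03)], [0, -3, -52, -3, np.float64(-0.03)], [0, -2, -52, -3, np.float64(-0.03)], [0, 0, -52, -3, np.float64(-0.03)], [0, 1, -52, -3, np.float64(-0.03)], [0, 3, -52, -3, np.float64(-0.03)], [0, 4, -52, -3, np.float64(-0.03)], [0, 6, -52, -3, np.float64(-0.03)]]
```

View pics/s19.png

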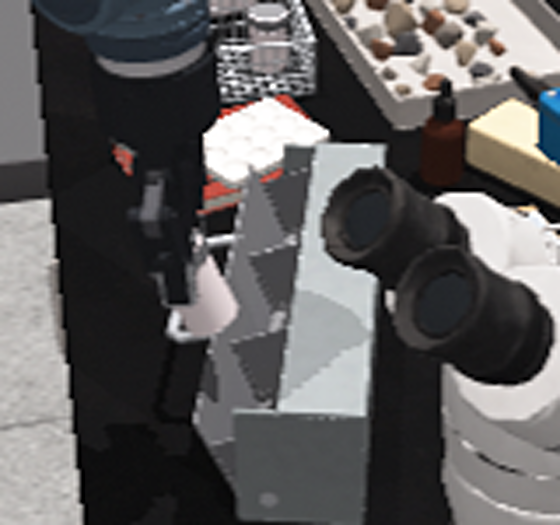

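It reads about 0.3 N, so it's empty and goes to the basket.

Emit:
{"fn": "move_arm", "kwargs": {"deltas": [[[0,-8,-30,-20,-0.03],[0,-6,-52,-5,-0.03],[0,-5,-52,-3,-0.03],[0,-3,-52,0,-0.03],[0,-2,-52,0,-0.03],[0,0,-52,0,-0.03],[0,1,-52,0,-0.03],[0,3,-52,0,-0.03]]]}}

```text
time: 31.5
eef_pos: [447.1, 90.8, 178.0]
orientation: [0.009, 0.999, -0.022, 0.035]
contact_force: [0.1, -0.3, -0.4]
width: 38.2
```

```bash
python3 - <<'E'
from h import *
print(at("top",*crop(432,147,110,190,5),67))
plan([467,210,130],-1.571,4,0)
E
```

```text
[548.4 213.2  67. ]
t 31.5 pos [447.1  90.8 178. ] yaw -1.615 w 38.2 F [ 0.1 -0.3 -0.4] dyaw 0.044 j6 1.58
[[0, 4, -30, 12, np.float64(-0.01)], [0, 4, -30, 12, np.float64(-0.01)], [0, 4, -30, 12, np.float64(-0.01)], [0, 5, -30, 12, np.float64(-0.01)]]
```

Emit:
{"fn": "move_arm", "kwargs": {"deltas": [[[0,4,-32,8,-0.01],[0,4,-32,12,-0.01],[0,4,-32,12,-0.01],[0,5,-22,12,-0.01],[0,0,0,0,0]]]}}

```text
time: 32.12
eef_pos: [470.3, 215.0, 131.2]
orientation: [0.01, 0.999, 0.003, 0.034]
contact_force: [-0.1, -0.4, -0.3]
width: 37.9
```

```bash
python3 - <<'E'
from h import *
plan([470,211,55],-1.571,4,0)
E
```

```text
t 32.125 pos [470.3 215.  131.2] yaw -1.566 w 37.9 F [-0.1 -0.4 -0.3] dyaw -0.005 j6 1.81
[[0, 0, 1, 19, np.float64(0.0)], [0, 0, 1, 19, np.float64(0.0)], [0, 0, 1, 19, np.float64(0.0)], [0, 0, 1, 19, np.float64(0.0)]]
```

Emit:
{"fn": "move_arm", "kwargs": {"deltas": [[[0,-3,2,15,0],[0,-1,2,20,0],[0,-1,0,20,0],[0,0,0,17,0],[0,0,0,0,0]]]}}

```text
time: 32.75
eef_pos: [469.5, 205.4, 55.7]
orientation: [0.011, 0.999, 0.0, 0.034]
contact_force: [1.1, -0.5, -1.1]
width: 37.6
```

```bash
python3 - <<'E'
from h import *
from plant import robot
import cv2
plan([470,211,45],-1.571,1,0)
r=robot.get_image("side")["img"][:,:,::-1]
cv2.imwrite("pics/s20.png",cv2.resize(r[130:205,190:270],None,fx=8,fy=8,interpolation=cv2.INTER_CUBIC))
E
```

```text
t 32.75 pos [469.5 205.4  55.7] yaw -1.571 w 37.6 F [ 1.1 -0.5 -1.1] dyaw -0.000 j6 1.81
[[0, 0, -6, 11, np.float64(0.0)]]
```

View pics/s20.png

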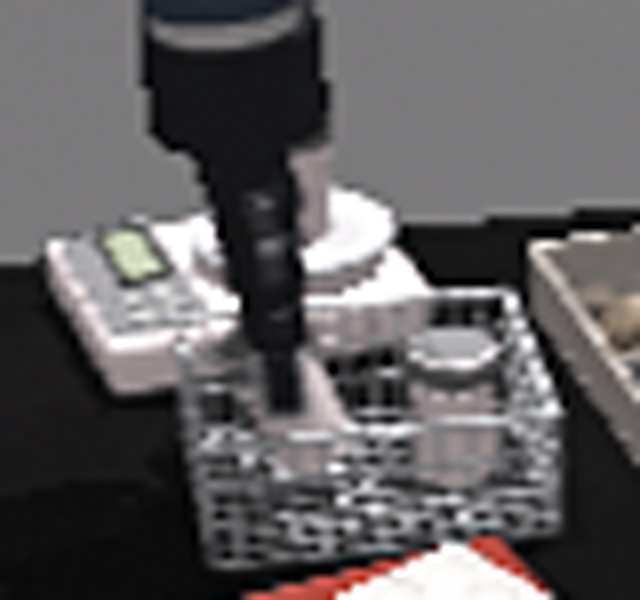

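The third pot hangs in the front half of the basket, clear of the first. I'll lower, release and rise.

Emit:
{"fn": "move_arm", "kwargs": {"deltas": [[[0,0,-5,9,0],[0,0,0,0,0],[58,0,0,0,0],[58,0,0,0,0],[58,0,0,-10,0],[58,0,0,-30,0],[58,0,0,-45,0],[58,0,0,-50,0]]]}}

```text
time: 33.8
eef_pos: [460.1, 213.4, 185.7]
orientation: [0.011, 0.999, 0.0, 0.034]
contact_force: [0.5, -0.3, 0.1]
width: 58.0
```

Emit:
{"fn": "move_arm", "kwargs": {"deltas": [[[58,-10,40,-20,0],[58,-10,60,0,0],[58,-10,60,0,0],[58,-10,60,0,0],[58,-10,50,0,0],[58,-10,50,0,0],[58,0,0,0,0],[58,0,0,0,0]]]}}

```text
time: 34.8
eef_pos: [401.9, -115.0, 223.2]
orientation: [0.013, 0.999, 0.002, 0.047]
contact_force: [0.2, 0.4, -0.1]
width: 58.0
```

```bash
python3 - <<'E'
from h import *
from plant import robot
import cv2
r=robot.get_image("side")["img"][:,:,::-1]
a=cv2.resize(r[130:205,190:270],None,fx=5,fy=5,interpolation=cv2.INTER_CUBIC)
r=robot.get_image("top")["img"][:,:,::-1]
b=cv2.resize(r[200:275,135:215][:,:],None,fx=5,fy=5,interpolation=cv2.INTER_CUBIC)
cv2.imwrite("pics/st21.png",np.hstack([a,b]));cv2.imwrite("pics/t21.png",r)
print(robot.get_obs()["contact_force"],robot.get_obs()["time"])
E
```

```text
[-0.2 -0.1 -1. ] 34.9
```

View pics/st21.png

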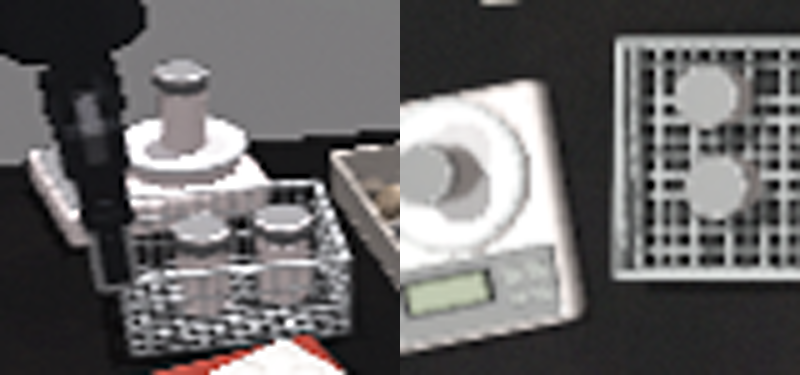

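View pics/t21.png

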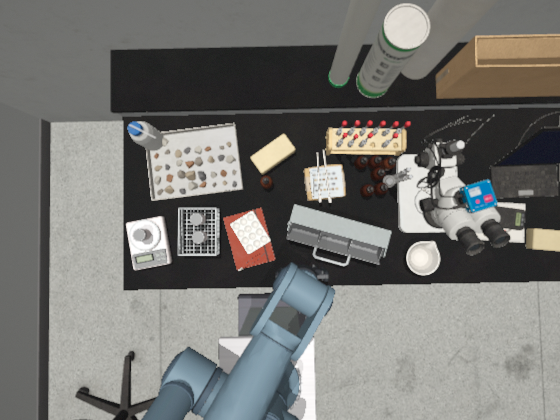

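Both empties stand in the basket, lids at right crop (708,95) and (716,186). The full pot stands upright on the pan, and the loose items look unmoved. I'll check the pot's offset from the pan centre and hand in.

```bash
python3 - <<'E'
from h import *
from plant import robot
p=at("top",*crop(430,173,135,200,5) if 0 else crop(30,173,135,200,5),110);print(p,np.hypot(*(p[:2]-[501.3,383.3])))
for m in [(308,95),(316,186)]:print(at("top",*crop(*m,135,200,5),67))
robot.close_job()
E
```

```text
[504.3 376.2 110. ] 7.745984127265359
[549.7 212.5  67. ]
[491.2 208.   67. ]
the job is handed in; nothing more can be done
```

The job is done and handed in at about 35 s of the 72 s allowed; no verdict is reported back.

- **Bin:** I tipped it out to about 0.33–0.37 rad, estimated from the handle's position, past the required 0.3 rad.
- **Weighing:** in the hand the left pot read about 0.5 N, the middle about 2.6 N and the right about 0.3 N. The middle pot is therefore the full one.
- **Full pot:** I set it on the clear worktop first so it would stand upright, then moved it to the pan. The last pictures show it upright on the pan, about 8 mm from the centre (33 mm allowed).
- **Empty pots:** both stand upright inside the basket, at about (550, 212) and (491, 208) mm.
- **Other things:** the loose items look unmoved in the last top view, though I did not measure them. The arm was clear of everything at hand-in.

**Contacts along the way:**
- Placing the full pot pushed on the pan with about 20 N, under the 40 N limit. I kept pressing because some force readings had not shown the contact.
- A finger touched something in the right compartment, probably its side wall, with about 16 N and then 10 N. I recentred before gripping.

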